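Slide a cover plate out of the sloped bin and close the staining trough with it

ROBOT

A 6-joint arm with a two-finger parallel gripper is mounted at the origin on the work surface. World frame = base frame: x ahead of the robot, y to its left, z up, the work surface at z = 0. Lengths are in m, angles in rad, forces in N, time in s.
With the tool pointing down it reaches from about 0.3 to 0.775 m from the base axis. Payload 14.6 kg.
Tool frame: the origin (TCP) lies on the centre line of the jaws, within the pads' length; the fingertips stand 19 mm ahead of it and the grasp point (between the pads) is the TCP; y points along the fingers, x is the direction in which the jaws open and shut, and the axes are right-handed (so a half turn about y gives the same grasp; the last joint's range is limited). The gripper opens to 94 mm and grips with 3 to 60 N. Pads are 16 mm wide; open, the fingers measure 119 mm over their backs; the gripper's body (75 mm by 177 mm) begins 78 mm behind the grasp point.
Start: joints at [-1.235, 0.3, 1.521, -0, 1.321, -0.067], TCP at [0.216, -0.506, 0.198] pointing down, gripper open.
Joint ranges: [-3.03, 3.03], [-0.79, 2.21], [0.23, 2.52], [-1.04, 4.18], [0, 3.07], [-2.55, 2.55]. Speed limits (rad/s): [2.22, 2.22, 2.57, 3.14, 3.14, 3.14].

INTERFACE

Orientations are given as [roll, pitch, yaw] about the fixed x, y, z axes, in that order (R = Rz(yaw) Ry(pitch) Rx(roll)).
In Python, from station import ctrl, optics gives the robot as it stands.
- The arm moves only by the tool jog_arm, never from a script. Its argument "targets" is a list of rows, each a list of 3 entries, a list of its own where there are three numbers: the finger opening in cm, from 0 to 9.4, then the shift along the tool's x, y, z in cm, then the turn about the tool's y in rad. A call has 1 to 10 rows; each row is the pose to reach, as a shift and turn from the pose commanded when the call began, along the tool's axes at that moment; what a row does not reach only later rows make up. A row lasts 1/10 s, in which the tool goes at most 50 mm and 8.59 degrees, less where a joint would pass 70% of its speed; a pose out of reach is approached as far as the arm can. A call with a gripper value outside its range is refused whole. The fingers move at their own pace and stop on an object; "grip_force" is the grip in N (left out, the last holds). Time passes only in rows, so rows that repeat a pose let the fingers close. It gives the time, the measured TCP pose, the force and the opening at its end, in the units of the state.
- ctrl.get_obs(): the state, without advancing time (a new reading comes with each control period).
- optics.camera(name): name is "scene" or "top" or "wrist"; returns a dict with "img" (420x560x3 uint8, red, green, blue), "range_z" (420x560 float32, m along the optical axis (not along the pixel's ray), 0 where there is no reading), "camera_matrix" (3x3 intrinsics, pixels), "world_to_cam" (4x4, takes a point from world to camera coordinates); the wrist camera has in their place "mount" (4x4, takes a point from camera to tool coordinates, whose origin is the TCP and whose axes are the tool frame's). Camera axes: x right, y up, looking along -z (the intrinsics and any distortion apply to the point x, -y, -z); pixel columns grow to the right and rows downward; lengths in m; the calibration is good to about 2 mm. A picture is of the moment at which its call begins: read the wrist's pose just before it.
- ctrl.hand_in(): hands the job in, once; it reports no verdict.
The state is a dict: "time_s": time; "qpos": joint angles; "joint_vel": joint speeds; "tau": joint torques, N m; "ee_pos": TCP position; "eef_rot": TCP orientation; "force": force on the tool from outside, world axes, zero at the start; "moment": the same for the moment, N m; "grip_width": finger opening in m.
Only numpy, scipy, OpenCV 4.12 (cv2) and the standard library are available. Lean on these libraries where they do the work, as an engineer would, in place of code of your own. Each camera call takes 0.05 s, during which the arm holds its last target. There are 200 camera calls.

TASK

Take the top one of the three rectangular glass cover plates in the sloped bin: there is no finger room round it in its compartment, so first press a fingertip on it and slide it part-way out over the front lip, past the leaf spring that holds it, leaving the two plates under it in place (about a kilogram of push is right; much over two can chip the glass). Then lift it and lay it gently on the slide-staining trough, flat, centred and square with it, so that it closes the mouth. Leave the trough, the other things in the bin, the glassware and the soap bottle where they stand.

Things in the scene. Friction and masses are not known exactly. Their poses are not given: they have to be found in the camera images.
- bin: Grey painted sheet-metal bench bin, fixed, 208 mm wide along its y. Frame level; origin at the centre of its foot on the bench, -x is its low front. Three compartments with centres at y = -68, 0, +68 mm, each 64 wide and 84 long inside, hold plates, discs and stoppers in an order that varies. Their floor rises towards +x at 0.175 rad (10 deg) from x = -45, z = 32 mm in this frame.
- lip (a point): Middle of the top edge of the bin's front lip, which runs along y across all compartments; axes as the bin's. Square to the sloping floor the lip is 9 mm high and 3 mm thick, the compartment walls 4 mm thick and 23 mm high, the back wall 30 mm high. In front of the lip all is open down to the bench, 40 mm below; below the bin's floor nothing stands nearer than 20 mm behind the lip.
- cover_top: Top plate: pale glass, 80 x 60 x 6 mm (its x, y, z), 60 to 95 g; underside and edges slippery, upper face ground matt. Origin at the centre of its underside, z out of its upper face. It starts on the slope in one compartment, x up the slope, underside 3 mm above the lip, front edge in line with the lip's inner face, 4 mm free behind, its -y edge on the wall, its +y edge held by a leaf spring.
- cover_mid: Second plate, same size and frame, directly under the top one, its front edge against the lip. In each compartment a steel leaf on the +y wall, 20 to 44 mm behind the lip, presses on the top plate's edge with 10 N: to slide the top plate takes 4 to 6 N along the slope, so a fingertip must press on it with 8 N or more. With up to 36 mm past the inner face of the lip it still lies on the stack.
- cover_low: Lowest plate, same size and frame, on the floor of the compartment behind the lip.
- disc_top: Upper of two round pale glass discs, 50 mm across and 6 mm thick each, stacked in another compartment; origin at the centre of its underside. Leave alone.
- stopper_a: Black rubber stopper, a cone 24 mm wide at the foot, 30 mm at the top and 28 mm high, standing in the third compartment, its top 5 mm above the walls; origin at the centre of its foot. Leave alone.
- stopper_b: A second black rubber stopper like the first, standing up-slope of it. Leave alone.
- trough: Empty clear-glass slide-staining trough, a loose rectangular box 70 x 50 x 55 mm (its x, y, z) with walls 5 mm thick and ribs inside, about 0.3 kg. Origin at the centre of its underside, z up. It stands level on the bench with its x within 0.5 rad of the world x.
- mouth (a point): Centre of the trough's open mouth at rim height, 55 mm above the bench; axes as the trough's. The opening is 60 x 40 mm. A plate that closes it lies with its underside here, its x along this x (either way round).
- flask_big: Conical glass flask, 82 mm wide, 135 mm tall, loose; origin at the centre of its foot. Bystander.
- flask_small: Conical glass flask, 66 mm wide, 108 mm tall, loose; origin at the centre of its foot. Bystander.
- beaker: Glass beaker, 68 mm wide, 85 mm tall, loose; origin at the centre of its foot. Bystander.
- soap: Yellow soap bottle, 66 mm wide, 190 mm tall, loose; origin at the centre of its foot. Bystander.
Things that resemble listed ones, but are neither listed nor needed, are in the scene too. What is shaped like the cover_top but black or purple is not meant.

How it is judged:
By the outcome, as a careful person would: the job done as asked, in the order asked, and still so for the second after the job is handed in, with the robot touching nothing.
It also fails if it takes over 59 s, if anything falls off the work surface, if the arm or the gripper's body presses on something with over 40 N, if the wrist force passes 120 N, or if a joint passes its speed limit or range.

## Working session

There is one attempt and no reset: what is moved stays moved. The work goes in short steps, Python scripts to look and compute and a tool call to move; the robot and the scene stay as the last step left them, time stands still between calls to the robot, and variables do not carry over. Pictures are saved under pics/ and viewed, about 8 in all and at most 12, crops included, and the job is handed in when it is done.

Besides the shell and the picture viewer there is one more tool, called after "Request:" as name(argument=value, ...), one argument or row to a line, values as JSON. jog_arm: Moves the arm, as the interface text tells. Its arguments: {"type":"object","properties":{"targets":{"type":"array","items":{"type":"array"}},"grip_force":{"type":"number"}},"required":["targets"]}

```bash
ls; mkdir -p pics; cat > h.py <<'E'
import numpy as np, cv2
from scipy.spatial.transform import Rotation as R
from station import ctrl, optics
def T_tool(o=None):
    o=o or ctrl.get_obs(); T=np.eye(4); T[:3,:3]=R.from_euler('xyz',o['eef_rot']).as_matrix(); T[:3,3]=o['ee_pos']; return T
def shot(name):
    o=ctrl.get_obs(); c=optics.camera(name)
    c['c2w']=T_tool(o)@c['mount'] if name=='wrist' else np.linalg.inv(c['world_to_cam'])
    z=c['range_z']; K=c['camera_matrix']; v,u=np.mgrid[:z.shape[0],:z.shape[1]]
    P=np.stack([(u-K[0,2])/K[0,0]*z,-(v-K[1,2])/K[1,1]*z,-z,np.ones_like(z)],-1)
    c['P']=(P@c['c2w'].T)[...,:3]; c['P'][z==0]=np.nan
    return c
def save(c,f,crop=None,s=1):
    im=c['img'][:,:,::-1]
    if crop: im=im[crop[1]:crop[3],crop[0]:crop[2]]
    cv2.imwrite('pics/'+f,cv2.resize(im,None,fx=s,fy=s,interpolation=cv2.INTER_CUBIC))
E
python3 - <<'E'
from h import *
print(ctrl.get_obs())
for n in ('top','scene'):
    c=shot(n); save(c,n+'0.png'); np.savez(n+'0.npz',**{k:v for k,v in c.items()}); print(c.keys(),c['camera_matrix'],c['c2w'])
E
```

```text
pics
{'time_s': 0.0, 'qpos': array([-1.23460188e+00,  3.00452803e-01,  1.52157053e+00,  6.03327251e-06,
        1.32072883e+00, -6.65529833e-02]), 'joint_vel': array([-0.00086475,  0.00094769, -0.00138662, -0.00151823,  0.00052965,
       -0.00025896]), 'tau': array([ 1.62200326e-03, -5.31812596e+01, -3.52739310e+01,  7.08523672e-02,
        2.44183140e-02, -1.23722170e-04]), 'ee_pos': array([ 0.21550267, -0.50572314,  0.19700085]), 'eef_rot': array([-1.57071338e+00,  1.15655292e-03, -1.16805034e+00]), 'force': array([-0.49035472, -0.29001487, -0.25360398]), 'moment': array([ 0.01696816, -0.02671513,  0.05114196]), 'grip_width': 0.0938214545981277}
dict_keys(['img', 'range_z', 'camera_matrix', 'world_to_cam', 'c2w', 'P']) [[438.3546751    0.         279.10254521]
 [  0.         438.3546751  217.46120139]
 [  0.           0.           1.        ]] [[-0.08113908  0.9739856  -0.21158566  0.33613809]
 [-0.99670143 -0.07964062  0.01560892  0.00906042]
 [-0.00164795  0.21215423  0.97723481  1.20146675]
 [ 0.          0.          0.          1.        ]]
dict_keys(['img', 'range_z', 'camera_matrix', 'world_to_cam', 'c2w', 'P']) [[511.90832691   0.         277.40511128]
 [  0.         511.90832691 208.77737319]
 [  0.           0.           1.        ]] [[-0.75540652 -0.51262455  0.40813854  1.05777845]
 [ 0.65525437 -0.59253739  0.46855219  0.56338576]
 [ 0.00164599  0.62138194  0.78350608  0.97747131]
 [ 0.          0.          0.          1.        ]]
```

View pics/top0.png

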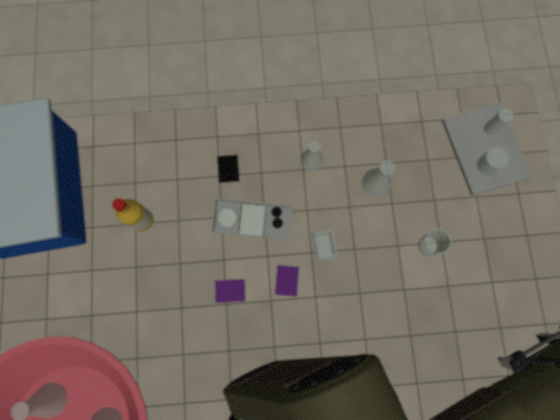

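View pics/scene0.png

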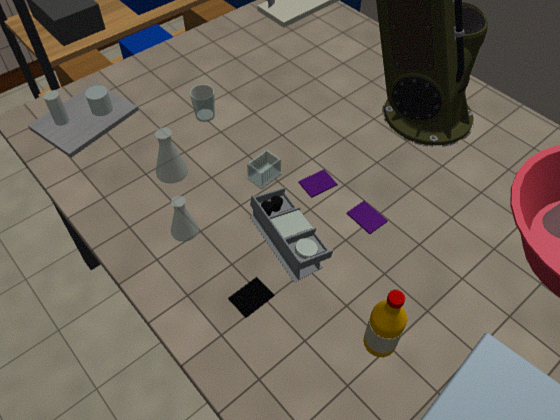

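The top view shows the bin at px (252,219), with discs on the left, plates in the middle and stoppers on the right. The trough is at (324,246), the decoy plates are black and purple, and the flasks are at (312,155) and (378,178). Next I'll measure from depth.

```bash
python3 - <<'E'
import numpy as np,cv2
c=np.load('top0.npz');P=c['P']
z=P[...,2]
for n,(x0,y0,x1,y1) in dict(bin=(208,194,298,246),tr=(308,226,342,268)).items():
    Q=P[y0:y1,x0:x1].reshape(-1,3); Q=Q[np.isfinite(Q[:,2])&(Q[:,2]>0.025)]
    r=cv2.minAreaRect(Q[:,:2].astype(np.float32)*1000); print(n,r,cv2.boxPoints(r).tolist(),np.percentile(Q[:,2],[2,50,98]))
# profile down rows at plate col
for col in (226,252,277): print(col,[(r,*(np.round(P[r,col]*1000).astype(int))) for r in range(194,246,2) if np.isfinite(z[r,col])])
print([(r,*(np.round(P[r,324]*1000).astype(int))) for r in range(226,268,3) if np.isfinite(z[r,324])])
E
```

```text
bin ((586.2832641601562, 64.47383117675781), (208.35586547851562, 89.55339813232422), 78.9121322631836) [[522.3074951171875, -29.148269653320312], [610.189208984375, -46.37065505981445], [650.259033203125, 158.09593200683594], [562.3773193359375, 175.3183135986328]] [0.03151162 0.05099817 0.07720108]
tr ((504.60040283203125, -125.85867309570312), (70.07018280029297, 50.709205627441406), 5.206289768218994) [[467.40911865234375, -103.78782653808594], [472.01055908203125, -154.28782653808594], [541.7916870117188, -147.9295196533203], [537.1902465820312, -97.42951965332031]] [0.02592073 0.05241336 0.05938985]
226 [(194, np.int64(677), np.int64(135), np.int64(-4)), (196, np.int64(670), np.int64(135), np.int64(1)), (198, np.int64(665), np.int64(135), np.int64(1)), (200, np.int64(639), np.int64(128), np.int64(76)), (202, np.int64(641), np.int64(131), np.int64(46)), (204, np.int64(635), np.int64(131), np.int64(46)), (206, np.int64(630), np.int64(132), np.int64(46)), (208, np.int64(623), np.int64(131), np.int64(53)), (210, np.int64(617), np.int64(131), np.int64(54)), (212, np.int64(611), np.i
[... 3403 characters left out ...]
, np.int64(-133), np.int64(-1)), (229, np.int64(554), np.int64(-133), np.int64(-3)), (232, np.int64(536), np.int64(-125), np.int64(53)), (235, np.int64(536), np.int64(-130), np.int64(3)), (238, np.int64(526), np.int64(-129), np.int64(9)), (241, np.int64(519), np.int64(-128), np.int64(5)), (244, np.int64(511), np.int64(-127), np.int64(4)), (247, np.int64(502), np.int64(-126), np.int64(5)), (250, np.int64(494), np.int64(-126), np.int64(6)), (253, np.int64(486), np.int64(-125), np.int64(1)), (256, np.int64(472), np.int64(-118), np.int64(54)), (259, np.int64(469), np.int64(-123), np.int64(3)), (262, np.int64(462), np.int64(-123), np.int64(-3)), (265, np.int64(454), np.int64(-122), np.int64(-1))]
```

Request:
jog_arm(
  targets=[
    [9.4, [-3, -5.3, 4], 0.1],
    [9.4, [-6, -5.3, 8], 0.2],
    [9.4, [-9, -5.3, 12.5], 0.3],
    [9.4, [-12, -5.3, 17], 0.4],
    [9.4, [-15, -5.3, 21], 0.5],
    [9.4, [-18, -5.3, 25], 0.596],
    [9.4, [-21, -5.3, 29.5], 0.596],
    [9.4, [-24, -5.3, 34], 0.596],
    [9.4, [-27, -5.3, 38], 0.596],
    [9.4, [-30, -5.3, 42], 0.596],
  ],
  grip_force=20,
)

```text
time_s: 1.1
ee_pos: [0.468, -0.0922, 0.2505]
eef_rot: [-1.571, 0.0, -1.764]
force: [0.4, 0.2, -0.8]
grip_width: 0.094
```

Request:
jog_arm(
  targets=[
    [0, [-4, 0, 1.2], 0],
    [0, [-8, 0, 2.4], 0],
    [0, [-12, 0, 3.6], 0],
    [0, [-16.4, 0, 4.6], 0],
    [0, [-16.4, 0, 4.6], 0],
    [0, [-16.4, 0, 4.6], 0],
  ],
)

```text
time_s: 1.7
ee_pos: [0.5438, 0.0585, 0.2499]
eef_rot: [-1.572, -0.0, -1.762]
force: [-0.2, -0.5, -0.2]
grip_width: 0.0494
```

```bash
python3 - <<'E'
from h import *
c=shot('wrist'); save(c,'w1.png'); np.savez('w1.npz',**c); o=ctrl.get_obs(); print(o['ee_pos'],o['eef_rot'],o['force'],o['grip_width'],c['mount'],c['camera_matrix'])
E
```

```text
[0.54369782 0.05757222 0.25016014] [-1.57160111e+00 -3.62401458e-04 -1.76373116e+00] [5.74577761e-01 1.37976360e-01 3.15998757e-05] 0.04548484148118507 [[ 9.99999613e-01 -2.40884693e-04  8.45628637e-04  5.17871476e-04]
 [ 8.78388368e-04  2.30663417e-01 -9.73033204e-01 -1.86522455e-01]
 [ 3.93332141e-05  9.73033571e-01  2.30663540e-01  6.65329624e-02]
 [ 0.00000000e+00  0.00000000e+00  0.00000000e+00  1.00000000e+00]] [[290.69461955   0.         270.47421412]
 [  0.         290.69461955 210.70539645]
 [  0.           0.           1.        ]]
```

View pics/w1.png

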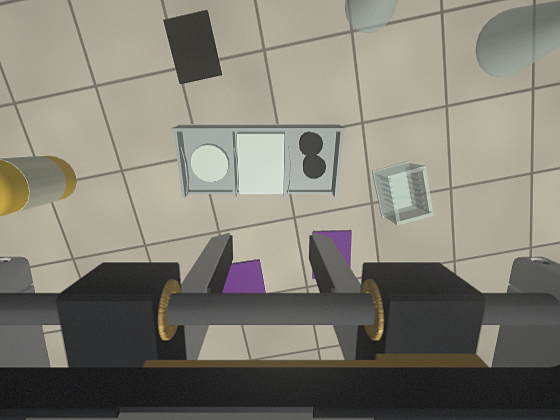

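Wrist view: the plate covers px x 237–284, y 133–194, with discs to its left and stoppers to its right (bin −y). The low front faces the robot. The trough is at (402,192). I'll fit the bin, the plate and the trough rim.

```bash
python3 - <<'E'
from h import *
c=dict(np.load('w1.npz')); P=c['P']; K=c['camera_matrix']; M=c['c2w']
g=c['img'].min(2).astype(int)
m=(g>205).astype(np.uint8); m[:, :236]=0; m[:,288:]=0; m[:125]=0; m[205:]=0
n,l,s,ce=cv2.connectedComponentsWithStats(m); i=1+s[1:,4].argmax(); print(s[i],ce[i]); m=(l==i)
Q=P[cv2.erode(m.astype(np.uint8),np.ones((5,5)))>0]; A=np.c_[Q[:,:2],np.ones(len(Q))]; pl=np.linalg.lstsq(A,Q[:,2],rcond=None)[0]
print('plane grad',pl[:2],'slope',np.hypot(*pl[:2]),'dir',np.arctan2(pl[1],pl[0]),'rms',np.std(A@pl-Q[:,2]))
def onplane(u,v,pl):
    d=M[:3,:3]@np.stack([(u-K[0,2])/K[0,0],-(v-K[1,2])/K[1,1],-np.ones(np.shape(u))]); o=M[:3,3]
    t=(pl[0]*o[0]+pl[1]*o[1]+pl[2]-o[2])/(d[2]-pl[0]*d[0]-pl[1]*d[1]); return (o[:,None]+t*d).T
cnt=max(cv2.findContours(m.astype(np.uint8),0,1)[0],key=len)[:,0].astype(float)
W=onplane(cnt[:,0],cnt[:,1],pl); r=cv2.minAreaRect((W[:,:2]*1000).astype(np.float32)); print('plate',r,cv2.boxPoints(r).round(1).tolist(), 'zc',pl@[r[0][0]/1e3,r[0][1]/1e3,1])
# trough rim
sub=np.zeros(g.shape,bool); sub[150:235,362:445]=1
q=P[sub&(P[...,2]>.047)&(P[...,2]<.065)]; r=cv2.minAreaRect((q[:,:2]*1000).astype(np.float32)); print('trough',r,np.median(q[:,2]))
sub[:]=0; sub[115:205,165:350]=1
q=P[sub&(P[...,2]>.028)&(P[...,2]<.09)]; r=cv2.minAreaRect((q[:,:2]*1000).astype(np.float32)); print('bin',r,cv2.boxPoints(r).round(1).tolist())
print('bench',np.nanmedian(P[60:110,230:330,2]))
save(c,'w1c.png',(165,115,445,235),2.8)
E
```

```text
[ 238  135   46   59 1119] [265.51206434 176.91599643]
plane grad [ 0.1642018 -0.0320043] slope 0.16729167749223003 dir -0.19249500441957706 rms 0.0008189381419077002
plate ((582.3407592773438, 63.87506103515625), (58.745914459228516, 75.47637939453125), 79.03572082519531) [[539.7000122070312, 42.20000076293945], [613.7999877929688, 27.899999618530273], [625.0, 85.5], [550.9000244140625, 99.9000015258789]] zc 0.05560367657235701
trough ((504.4873046875, -124.78511047363281), (70.69747161865234, 51.130916595458984), 4.721884727478027) 0.05364779934349451
bin ((586.6141967773438, 65.51953125), (208.61587524414062, 92.97029113769531), 79.06739807128906) [[521.2000122070312, -28.100000381469727], [612.5, -45.70000076293945], [652.0, 159.10000610351562], [560.7999877929688, 176.8000030517578]]
bench -0.0006601996867526272
```

View pics/w1c.png

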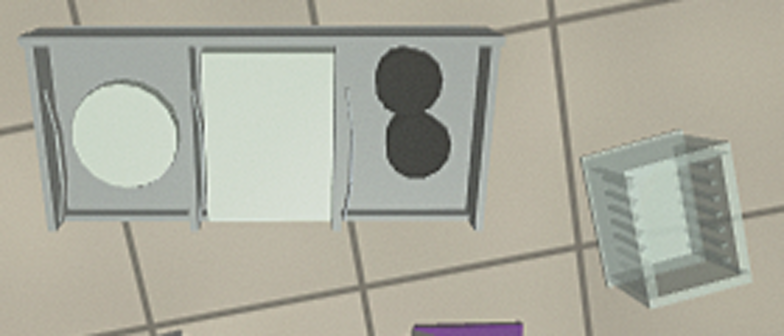

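Request:
jog_arm(
  targets=[
    [0, [-1.3, 3, 4.7], 0],
    [0, [-1.3, 7, 4.7], 0],
    [0, [-1.3, 11, 4.7], 0],
    [0, [-1.3, 14, 4.7], 0],
    [0, [-1.3, 15.5, 4.7], 0],
    [0, [-1.3, 16.3, 4.7], 0],
    [0, [-1.3, 16.3, 4.7], 0],
    [0, [-1.3, 16.3, 4.7], 0],
  ],
)

```text
time_s: 2.55
ee_pos: [0.5933, 0.0614, 0.0891]
eef_rot: [-1.569, 0.001, -1.764]
force: [0.8, -0.5, -0.2]
grip_width: 0.0004
```

Request:
jog_arm(
  targets=[
    [0, [0, 0.5, 0], 0],
    [0, [0, 0.8, 0], 0],
    [0, [0, 0.9, 0], 0],
    [0, [0, 0.95, 0], 0],
    [0, [0, 0.95, 0], 0],
  ],
)

```text
time_s: 3.05
ee_pos: [0.5926, 0.0616, 0.0781]
eef_rot: [-1.571, 0.0, -1.764]
force: [0.1, -0.3, -1.2]
grip_width: 0.0003
```

Request:
jog_arm(
  targets=[
    [0, [0, 0.05, 0], 0],
    [0, [0, 0.05, 0], 0],
  ],
)

```text
time_s: 3.25
ee_pos: [0.5926, 0.0616, 0.0776]
eef_rot: [-1.571, 0.0, -1.764]
force: [-0.0, 0.3, 0.6]
grip_width: 0.0005
```

Request:
jog_arm(
  targets=[
    [0, [0, 0.05, 0], 0],
    [0, [0, 0.05, 0], 0],
  ],
)

```text
time_s: 3.45
ee_pos: [0.5926, 0.0616, 0.077]
eef_rot: [-1.571, 0.0, -1.764]
force: [-0.1, 0.6, 0.2]
grip_width: 0.0008
```

Request:
jog_arm(
  targets=[
    [0, [0, 0.05, 0], 0],
    [0, [0, 0.05, 0], 0],
  ],
)

```text
time_s: 3.65
ee_pos: [0.5926, 0.0616, 0.0765]
eef_rot: [-1.571, -0.0, -1.764]
force: [-0.5, 0.4, -1.2]
grip_width: 0.0007
```

Request:
jog_arm(
  targets=[
    [0, [0, 0.04, 0], 0],
    [0, [0, 0.04, 0], 0],
  ],
)

```text
time_s: 3.85
ee_pos: [0.5926, 0.0616, 0.0761]
eef_rot: [-1.571, -0.0, -1.764]
force: [-0.6, 0.6, 0.1]
grip_width: 0.0006
```

Request:
jog_arm(
  targets=[
    [0, [0, 0.04, 0], 0],
    [0, [0, 0.04, 0], 0],
  ],
)

```text
time_s: 4.05
ee_pos: [0.5926, 0.0616, 0.0757]
eef_rot: [-1.571, -0.0, -1.764]
force: [-0.4, 0.3, 0.4]
grip_width: 0.0002
```

Request:
jog_arm(
  targets=[
    [0, [0, 0.04, 0], 0],
    [0, [0, 0.04, 0], 0],
  ],
)

```text
time_s: 4.25
ee_pos: [0.5926, 0.0616, 0.0753]
eef_rot: [-1.571, -0.0, -1.764]
force: [-0.6, -0.1, -0.5]
grip_width: 0.0008
```

Request:
jog_arm(
  targets=[
    [0, [0, 0.04, 0], 0],
    [0, [0, 0.04, 0], 0],
  ],
)

```text
time_s: 4.45
ee_pos: [0.5926, 0.0616, 0.0749]
eef_rot: [-1.571, 0.0, -1.764]
force: [0.3, 0.6, 0.7]
grip_width: 0.0005
```

Request:
jog_arm(
  targets=[
    [0, [0, 0.04, 0], 0],
    [0, [0, 0.04, 0], 0],
  ],
)

```text
time_s: 4.65
ee_pos: [0.5926, 0.0616, 0.0745]
eef_rot: [-1.571, 0.0, -1.764]
force: [-0.5, 0.4, -0.6]
grip_width: 0.0005
```

Request:
jog_arm(
  targets=[
    [0, [0, 0.04, 0], 0],
    [0, [0, 0.04, 0], 0],
  ],
)

```text
time_s: 4.85
ee_pos: [0.5926, 0.0616, 0.0741]
eef_rot: [-1.571, -0.0, -1.764]
force: [0.3, -0.0, 0.0]
grip_width: 0.0004
```

Request:
jog_arm(
  targets=[
    [0, [0, 0.04, 0], 0],
    [0, [0, 0.04, 0], 0],
  ],
)

```text
time_s: 5.05
ee_pos: [0.5925, 0.0616, 0.0737]
eef_rot: [-1.571, -0.0, -1.764]
force: [-0.5, -0.5, 0.0]
grip_width: 0.0004
```

Request:
jog_arm(
  targets=[
    [0, [0, 0.04, 0], 0],
    [0, [0, 0.04, 0], 0],
  ],
)

```text
time_s: 5.25
ee_pos: [0.5926, 0.0616, 0.0733]
eef_rot: [-1.571, -0.0, -1.764]
force: [-0.4, 0.7, 0.8]
grip_width: 0.0004
```

Request:
jog_arm(
  targets=[
    [0, [0, 0.04, 0], 0],
    [0, [0, 0.04, 0], 0],
  ],
)

```text
time_s: 5.45
ee_pos: [0.5926, 0.0616, 0.0729]
eef_rot: [-1.571, -0.0, -1.764]
force: [0.3, -0.2, -0.9]
grip_width: 0.0007
```

```bash
python3 - <<'E'
from h import *
c=shot('wrist'); save(c,'w2.png',(130,100,430,400),2); print(ctrl.get_obs()['force'])
P=c['P']
T=T_tool(); K=c['camera_matrix']; Mi=np.linalg.inv(c['c2w'])
for dz in (0,.019):
  for sx in (-.0125,.0125):
    p=Mi@(T@[sx,dz,.008,1]); print(dz,sx,K[0,0]*p[0]/-p[2]+K[0,2],K[1,1]*-p[1]/-p[2]+K[1,2],-p[2])
E
```

```text
[0.00496773 1.07418019 0.37270528]
0 -0.0125 251.32571083502384 231.46734085372606 0.19499735475340518
0 0.0125 288.59673915721976 231.47969823480915 0.1949758681016465
0.019 -0.0125 253.00721656705855 223.70259446139735 0.21348513532700747
0.019 0.0125 287.0504238165742 223.71310000984224 0.21346364867524878
```

View pics/w2.png

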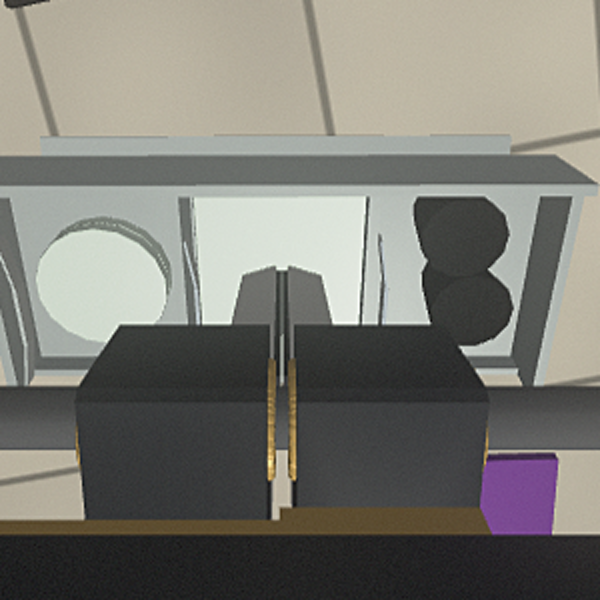

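The closed fingertips are above the middle of the plate at about px (270,233) and not yet touching. I'll keep lowering in small steps.

Request:
jog_arm(
  targets=[
    [0, [0, 0.04, 0], 0],
    [0, [0, 0.04, 0], 0],
  ],
)

```text
time_s: 5.7
ee_pos: [0.5926, 0.0616, 0.0725]
eef_rot: [-1.571, -0.0, -1.764]
force: [-0.3, 0.1, 0.2]
grip_width: 0.0005
```

Request:
jog_arm(
  targets=[
    [0, [0, 0.04, 0], 0],
    [0, [0, 0.04, 0], 0],
  ],
)

```text
time_s: 5.9
ee_pos: [0.5926, 0.0616, 0.0721]
eef_rot: [-1.571, -0.0, -1.764]
force: [0.0, 0.2, 0.4]
grip_width: 0.0006
```

Request:
jog_arm(
  targets=[
    [0, [0, 0.04, 0], 0],
    [0, [0, 0.04, 0], 0],
  ],
)

```text
time_s: 6.1
ee_pos: [0.5926, 0.0616, 0.0717]
eef_rot: [-1.571, -0.0, -1.764]
force: [-0.1, 0.0, 0.3]
grip_width: 0.0006
```

Request:
jog_arm(
  targets=[
    [0, [0, 0.04, 0], 0],
    [0, [0, 0.04, 0], 0],
  ],
)

```text
time_s: 6.3
ee_pos: [0.5926, 0.0616, 0.0713]
eef_rot: [-1.571, -0.0, -1.764]
force: [-0.2, 0.1, -1.1]
grip_width: 0.0006
```

```bash
python3 - <<'E'
from h import *
c=shot('wrist'); P=c['P']; np.savez('w3.npz',**c)
for col in (250,258,264,274,280): print(col,[(r,*(np.round(P[r,col]*1000).astype(int)).tolist()) for r in range(196,262,4)])
E
```

```text
250 [(196, 627, 68, 76), (200, 622, 70, 63), (204, 619, 70, 61), (208, 617, 71, 63), (212, 614, 72, 62), (216, 611, 72, 60), (220, 608, 73, 60), (224, 605, 74, 59), (228, 602, 74, 60), (232, 599, 75, 59), (236, 596, 76, 58), (240, 593, 76, 58), (244, 604, 71, 101), (248, 604, 70, 107), (252, 604, 70, 113), (256, 604, 70, 118), (260, 604, 69, 123)]
258 [(196, 626, 63, 76), (200, 621, 64, 63), (204, 619, 65, 63), (208, 616, 65, 63), (212, 613, 66, 60), (216, 610, 67, 61), (220, 607, 67, 61), (224, 604, 68, 59), (228, 601, 69, 60), (232, 598, 69, 59), (236, 603, 67, 86), (240, 603, 67, 93), (244, 603, 66, 101), (248, 603, 66, 106), (252, 603, 66, 113), (256, 603, 66, 118), (260, 603, 65, 123)]
264 [(196, 626, 59, 76), (200, 621, 60, 63), (204, 618, 61, 63), (208, 615, 61, 62), (212, 612, 62, 59), (216, 609, 63, 61), (220, 606, 63, 61), (224, 603, 64, 60), (228, 600, 64, 59), (232, 597, 65, 58), (236, 602, 63, 85), (240, 603, 63, 94), (244, 603, 63, 101), (248, 603, 63, 107), (252, 602, 63, 111), (256, 602, 63, 118), (260, 602, 63, 123)]
274 [(196, 624, 53, 75), (200, 619, 54, 63), (204, 617, 54, 64), (208, 614, 55, 62), (212, 610, 55, 60), (216, 607, 56, 60), (220, 605, 56, 60), (224, 601, 57, 58), (228, 599, 58, 59), (232, 596, 58, 59), (236, 602, 57, 86), (240, 602, 57, 94), (244, 601, 57, 99), (248, 601, 57, 106), (252, 602, 57, 114), (256, 602, 58, 119), (260, 601, 58, 122)]
280 [(196, 624, 49, 76), (200, -9223372036854775808, -9223372036854775808, -9223372036854775808), (204, 616, 50, 63), (208, 612, 51, 60), (212, 610, 51, 61), (216, 607, 52, 60), (220, 604, 52, 60), (224, 601, 53, 61), (228, 598, 53, 59), (232, 595, 54, 59), (236, 601, 54, 87), (240, 600, 54, 92), (244, 600, 54, 99), (248, 601, 54, 106), (252, 601, 54, 113), (256, 601, 55, 118), (260, 601, 55, 123)]<stdin>:3: RuntimeWarning: invalid value encountered in cast
```

```bash
python3 - <<'E'
from h import *
for f,cols,rows in (('w1.npz',(222,228,316,322),range(226,300,6)),('w3.npz',(262,267,271,276),range(228,246,2))):
    c=np.load(f); Ti=np.linalg.inv(c['c2w']@np.linalg.inv(c['mount'])); P=c['P']
    for col in cols: print(f,col,[(r,*(np.round((Ti@np.append(P[r,col],1))[:3]*1000)).tolist()) for r in rows])
c=np.load('w3.npz'); save(c,'w3c.png',(225,185,315,275),7)
E
```

```text
w1.npz 222 [(226, -76.0, 251.0, -62.0), (232, -76.0, 251.0, -72.0), (238, -29.0, -19.0, 10.0), (244, -28.0, -28.0, 9.0), (250, -26.0, -38.0, 10.0), (256, -25.0, -44.0, 8.0), (262, -24.0, -49.0, 7.0), (268, -24.0, -49.0, 4.0), (274, -24.0, -50.0, 1.0), (280, -24.0, -52.0, -1.0), (286, -24.0, -52.0, -5.0), (292, -79.0, 244.0, -172.0), (298, -12.0, -120.0, 28.0)]
w1.npz 228 [(226, -66.0, 251.0, -62.0), (232, -67.0, 251.0, -72.0), (238, -26.0, -16.0, 9.0), (244, -24.0, -26.0, 8.0), (250, -24.0, -27.0, 5.0), (256, -24.0, -28.0, 2.0), (262, -24.0, -29.0, -1.0), (268, -24.0, -30.0, -5.0), (274, -68.0, 245.0, -140.0), (280, -69.0, 245.0, -151.0), (286, -69.0, 244.0, -161.0), (292, -69.0, 246.0, -173.0), (298, -10.0, -121.0, 28.0)]
w1.npz 316 [(226, 71.0, 251.0, -62.0), (232, 71.0, 245.0, -70.0), (238, 28.0, -19.0, 10.0), (244, 27.0, -28.0, 9.0), (250, 26.0, -35.0, 8.0), (256, 25.0, -38.0, 6.0), (262, 25.0, -39.0, 3.0), (268, 25.0, -40.0, -0.0), (274, 25.0, -41.0, -3.0), (280, 25.0, -42.0, -6.0), (286, 75.0, 251.0, -165.0), (292, 75.0, 250.0, -175.0), (298, 12.0, -120.0, 28.0)]
w1.npz 322 [(2
[... 558 characters left out ...]
.0, 10.0)]
w3.npz 267 [(228, -2.0, 12.0, 7.0), (230, -2.0, 13.0, 5.0), (232, -2.0, 14.0, 3.0), (234, -2.0, -10.0, 10.0), (236, -2.0, -16.0, 10.0), (238, -2.0, -18.0, 10.0), (240, -2.0, -22.0, 10.0), (242, nan, nan, nan), (244, -2.0, -29.0, 10.0)]
w3.npz 271 [(228, 1.0, 12.0, 7.0), (230, 1.0, 13.0, 5.0), (232, 1.0, 13.0, 3.0), (234, 1.0, 13.0, 2.0), (236, 1.0, -11.0, 8.0), (238, 1.0, -14.0, 8.0), (240, 1.0, -18.0, 8.0), (242, 1.0, -21.0, 8.0), (244, 1.0, -25.0, 8.0)]
w3.npz 276 [(228, 4.0, 13.0, 7.0), (230, 4.0, 13.0, 5.0), (232, 4.0, 13.0, 4.0), (234, 4.0, -11.0, 10.0), (236, 4.0, -15.0, 10.0), (238, 4.0, -18.0, 10.0), (240, 4.0, -23.0, 10.0), (242, 4.0, -25.0, 9.0), (244, 4.0, -29.0, 10.0)]
```

View pics/w3c.png

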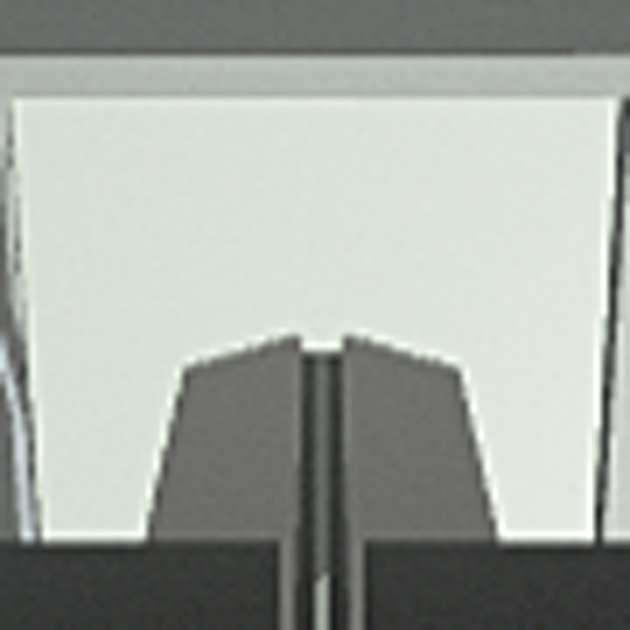

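The depth in the tool frame puts the real fingertips about 9 mm behind the reported TCP, not 19 mm ahead of it. That leaves a gap of about 20 mm to the plate, so I'll close most of it and then take small steps.

Request:
jog_arm(
  targets=[
    [0, [0, 0.3, 0], 0],
    [0, [0, 0.6, 0], 0],
    [0, [0, 0.9, 0], 0],
    [0, [0, 1.2, 0], 0],
    [0, [0, 1.2, 0], 0],
  ],
)

```text
time_s: 6.85
ee_pos: [0.5923, 0.0616, 0.0588]
eef_rot: [-1.572, -0.0, -1.764]
force: [0.4, -0.4, 0.4]
grip_width: 0.0005
```

```bash
python3 - <<'E'
from h import *
o=ctrl.get_obs(); print(o['ee_pos'],o['force'])
c=shot('wrist'); np.savez('w4.npz',**c)
Ti=np.linalg.inv(c['c2w']@np.linalg.inv(c['mount'])); P=c['P']
for col in (262,267,276): print(col,[(r,*(np.round((Ti@np.append(P[r,col],1))[:3]*1000)).tolist()) for r in range(222,246,2)])
E
```

```text
[0.59233021 0.06158308 0.05875679] [ 0.37737838 -0.35286142  0.44961918]
262 [(222, -5.0, -3.0, 15.0), (224, -5.0, -1.0, 13.0), (226, -5.0, -1.0, 12.0), (228, -5.0, -1.0, 11.0), (230, -5.0, 0.0, 9.0), (232, -5.0, -1.0, 8.0), (234, -5.0, -10.0, 9.0), (236, -5.0, -14.0, 10.0), (238, -5.0, -19.0, 10.0), (240, -5.0, -21.0, 9.0), (242, -5.0, -26.0, 10.0), (244, -4.0, -29.0, 10.0)]
267 [(222, -2.0, -2.0, 15.0), (224, -2.0, -2.0, 14.0), (226, -2.0, -1.0, 12.0), (228, -2.0, -1.0, 11.0), (230, -2.0, -0.0, 9.0), (232, -2.0, -0.0, 8.0), (234, -2.0, -11.0, 10.0), (236, -2.0, -15.0, 10.0), (238, -2.0, -18.0, 9.0), (240, -2.0, -23.0, 10.0), (242, -2.0, -26.0, 10.0), (244, -2.0, -29.0, 10.0)]
276 [(222, 4.0, -1.0, 15.0), (224, 4.0, -2.0, 14.0), (226, 4.0, -1.0, 12.0), (228, 4.0, -2.0, 11.0), (230, 4.0, -0.0, 9.0), (232, 4.0, -1.0, 8.0), (234, 4.0, -11.0, 10.0), (236, 4.0, -14.0, 10.0), (238, 4.0, -19.0, 10.0), (240, 4.0, -23.0, 10.0), (242, 4.0, -25.0, 10.0), (244, 4.0, -29.0, 10.0)]
```

Request:
jog_arm(
  targets=[
    [0, [0, 0.2, 0], 0],
    [0, [0, 0.4, 0], 0],
    [0, [0, 0.5, 0], 0],
    [0, [0, 0.5, 0], 0],
  ],
)

```text
time_s: 7.3
ee_pos: [0.5925, 0.0616, 0.0542]
eef_rot: [-1.571, -0.0, -1.764]
force: [0.6, 0.2, 0.5]
grip_width: 0.0005
```

Request:
jog_arm(
  targets=[
    [0, [0, 0.05, 0], 0],
    [0, [0, 0.05, 0], 0],
  ],
)

```text
time_s: 7.5
ee_pos: [0.5926, 0.0616, 0.0538]
eef_rot: [-1.571, -0.0, -1.764]
force: [0.2, -0.1, -0.2]
grip_width: 0.0006
```

Request:
jog_arm(
  targets=[
    [0, [0, 0.04, 0], 0],
    [0, [0, 0.04, 0], 0],
  ],
)

```text
time_s: 7.7
ee_pos: [0.5926, 0.0616, 0.0534]
eef_rot: [-1.571, 0.0, -1.764]
force: [0.2, -0.4, -0.3]
grip_width: 0.0001
```

Request:
jog_arm(
  targets=[
    [0, [0, 0.04, 0], 0],
    [0, [0, 0.04, 0], 0],
  ],
)

```text
time_s: 7.9
ee_pos: [0.5926, 0.0616, 0.053]
eef_rot: [-1.571, -0.0, -1.764]
force: [0.2, 0.2, -0.2]
grip_width: 0.0009
```

Request:
jog_arm(
  targets=[
    [0, [0, 0.1, 0], 0],
    [0, [0, 0.1, 0], 0],
  ],
)

```text
time_s: 8.1
ee_pos: [0.5927, 0.0616, 0.0522]
eef_rot: [-1.57, 0.0, -1.764]
force: [0.3, 0.1, 2.8]
grip_width: 0.0004
```

Request:
jog_arm(
  targets=[
    [0, [0, 0.04, 0], 0],
    [0, [0, 0.04, 0], 0],
  ],
)

```text
time_s: 8.3
ee_pos: [0.5928, 0.0616, 0.052]
eef_rot: [-1.57, 0.0, -1.764]
force: [-1.8, -0.9, 5.1]
grip_width: 0.0005
```

Request:
jog_arm(
  targets=[
    [0, [0, 0.04, 0], 0],
    [0, [0, 0.04, 0], 0],
  ],
)

```text
time_s: 8.5
ee_pos: [0.5928, 0.0616, 0.0519]
eef_rot: [-1.57, 0.0, -1.764]
force: [-2.5, 0.1, 7.1]
grip_width: 0.0003
```

Request:
jog_arm(
  targets=[
    [0, [0, 0.04, 0], 0],
    [0, [0, 0.04, 0], 0],
  ],
)

```text
time_s: 8.7
ee_pos: [0.5929, 0.0616, 0.0518]
eef_rot: [-1.57, 0.0, -1.764]
force: [-3.2, 0.1, 10.4]
grip_width: 0.0004
```

Contact at about 10 N, with roughly 6 N of press per mm commanded. Now I'll slide down the slope.

Request:
jog_arm(
  targets=[
    [0, [0, 0.07, -0.2], 0],
    [0, [0, 0.11, -0.4], 0],
    [0, [0, 0.14, -0.6], 0],
    [0, [0, 0.18, -0.8], 0],
    [0, [0, 0.21, -1.0], 0],
  ],
)

```text
time_s: 9.2
ee_pos: [0.5845, 0.0632, 0.0504]
eef_rot: [-1.566, 0.001, -1.764]
force: [3.6, -2.1, 9.8]
grip_width: 0.0003
```

```bash
cat > pl.py <<'E'
from h import *
import sys
def plate(tag,box=(225,110,300,240),pl=None):
    c=shot('wrist'); np.savez(tag+'.npz',**c); P=c['P']; g=c['img'].min(2).astype(int); x0,y0,x1,y1=box
    u=P@np.array([.9816,-.191,0])*1000; v=P@np.array([.191,.9816,0])*1000; z=P[...,2]*1000
    for col in (246,250,254,285,288): 
        print(col,[(r,round(float(u[r,col])),round(float(z[r,col])),int(g[r,col])) for r in range(150,260,6) if np.isfinite(z[r,col])])
    return c
if __name__=='__main__': c=plate(sys.argv[1]); o=ctrl.get_obs(); print(o['ee_pos'],o['force'])
E
python3 -c "
from h import *
c=shot('wrist');save(c,'w5.png',(130,100,430,400),2);np.savez('w5.npz',**c);print(ctrl.get_obs()['force'])"
```

```text
[ 3.12864716 -1.85932943 11.02906898]
```

View pics/w5.png

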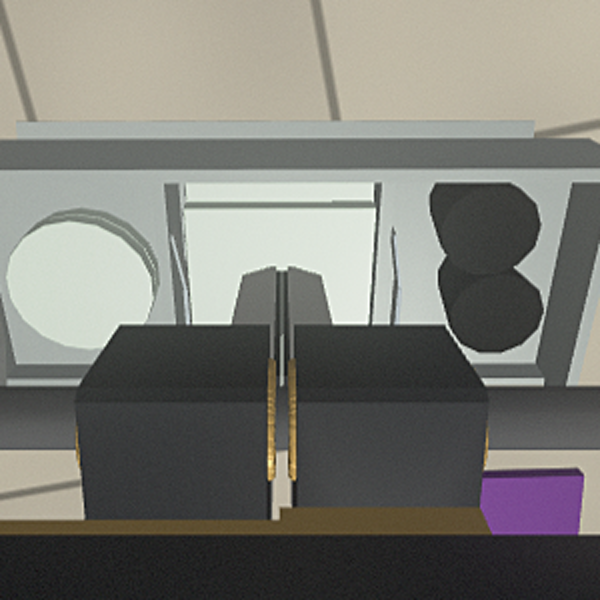

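The plate slides: the mid plate's rear strip has appeared at crop rows 183–203, and the press is about 11 N. Continuing.

Request:
jog_arm(
  targets=[
    [0, [0, 0.05, -0.25], 0],
    [0, [0, 0.09, -0.5], 0],
    [0, [0, 0.13, -0.75], 0],
    [0, [0, 0.18, -1.0], 0],
    [0, [0, 0.22, -1.25], 0],
  ],
)

```text
time_s: 9.75
ee_pos: [0.5722, 0.0656, 0.0481]
eef_rot: [-1.566, 0.001, -1.764]
force: [4.8, -1.7, 9.9]
grip_width: 0.0003
```

Request:
jog_arm(
  targets=[
    [0, [0, 0.05, -0.25], 0],
    [0, [0, 0.09, -0.5], 0],
    [0, [0, 0.13, -0.75], 0],
    [0, [0, 0.18, -1.0], 0],
    [0, [0, 0.18, -1.0], 0],
  ],
)

```text
time_s: 10.25
ee_pos: [0.5622, 0.0676, 0.0463]
eef_rot: [-1.566, 0.001, -1.764]
force: [1.8, -2.3, 10.4]
grip_width: 0.0005
```

```bash
python3 - <<'E'
from h import *
c=shot('wrist');save(c,'w6.png',(130,100,430,400),2);np.savez('w6.npz',**c)
P=c['P'];u=P@np.array([.9816,-.191,0])*1000;z=P[...,2]*1000;g=c['img'].min(2)
o=ctrl.get_obs();print(o['ee_pos'],o['force'])
for col in (236,246,285,300,310): print(col,[(r,round(float(u[r,col])),round(float(z[r,col])),int(g[r,col])) for r in range(160,260,4) if np.isfinite(z[r,col])])
E
```

```text
[0.56219351 0.06755964 0.04627498] [ 1.07345725 -2.30867168 10.19314601]
236 [(160, 595, 57, 210), (164, 592, 56, 209), (168, 590, 55, 210), (172, 587, 55, 210), (176, 585, 54, 211), (180, 583, 54, 211), (184, 580, 54, 211), (188, 577, 53, 213), (192, 575, 52, 211), (196, 572, 52, 212), (200, 569, 52, 225), (204, 568, 57, 166), (208, 565, 56, 212), (212, 563, 56, 214), (216, 560, 57, 213), (220, 557, 55, 214), (224, 555, 55, 214), (228, 552, 54, 213), (232, 549, 53, 214), (236, 546, 54, 212), (240, 543, 53, 212), (244, 541, 53, 213), (248, 537, 51, 213), (252, 534, 50, 210), (256, 531, 51, 214)]
246 [(160, 595, 56, 209), (164, 592, 56, 210), (168, 590, 56, 210), (172, 588, 56, 210), (176, 585, 55, 209), (180, 582, 54, 212), (184, 580, 54, 212), (188, 577, 54, 212), (192, 575, 54, 210), (196, 572, 52, 214), (200, 570, 52, 226), (204, 568, 57, 168), (208, 566, 58, 214), (212, 563, 56, 215), (216, 560, 57, 214), (220, 557, 56, 213), (224, 554, 55, 214), (228, 552, 55, 215), (232, 549, 54, 214), (236, 546, 53, 214), (240, 544, 55, 213), (244, 540, 53, 214), (248, 537, 52, 215), (252, 534
[... 922 characters left out ...]
), (228, 552, 54, 219), (232, 549, 54, 219), (236, 546, 54, 219), (240, 543, 52, 220), (244, 540, 52, 221), (248, 537, 51, 219), (252, 535, 52, 221), (256, 531, 50, 220)]
310 [(160, 595, 56, 211), (164, 592, 56, 211), (168, 590, 56, 214), (172, 587, 54, 213), (176, 585, 53, 214), (180, 582, 53, 216), (184, 580, 54, 217), (188, 577, 53, 216), (192, 575, 53, 219), (196, 572, 53, 218), (200, 569, 52, 210), (204, 568, 58, 176), (208, 566, 57, 221), (212, 562, 55, 219), (216, 560, 56, 220), (220, 557, 56, 220), (224, 555, 55, 220), (228, 552, 55, 221), (232, 549, 53, 221), (236, 546, 52, 223), (240, 543, 52, 221), (244, 540, 53, 223), (248, 537, 51, 224), (252, 534, 52, 222), (256, 531, 50, 224)]
```

View pics/w6.png

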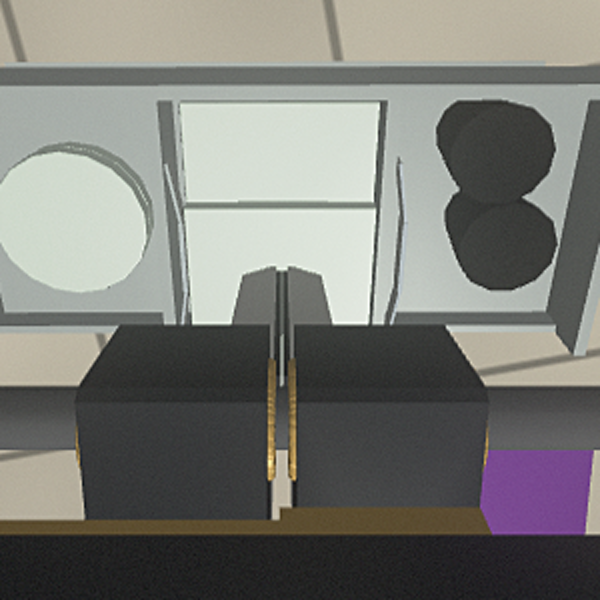

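The rear edge has moved about 32 mm (from u=599 to u=567) and the mid plate is still in place. I'll push 2.5 mm more and then lift off.

Request:
jog_arm(
  targets=[
    [0, [0, 0.03, -0.12], 0],
    [0, [0, 0.05, -0.25], 0],
    [0, [0, 0.05, -0.25], 0],
    [0, [0, -0.2, -0.25], 0],
    [0, [0, -1.0, -0.25], 0],
    [0, [0, -3, -1], 0],
    [9.4, [0, -7, -4], 0],
    [9.4, [0, -10, -8], 0],
    [9.4, [0, -10, -8], 0],
    [9.4, [0, -10, -8], 0],
  ],
)

```text
time_s: 11.3
ee_pos: [0.4823, 0.0834, 0.1456]
eef_rot: [-1.569, 0.001, -1.764]
force: [-0.7, 0.2, -0.7]
grip_width: 0.029
```

```bash
python3 - <<'E'
from h import *
c=shot('wrist');save(c,'w7.png');np.savez('w7.npz',**c)
o=ctrl.get_obs();print(o['ee_pos'],o['eef_rot'],o['force'],o['grip_width'])
E
```

```text
[0.48235817 0.08315733 0.14454729] [-1.57090978e+00 -4.53006515e-05 -1.76388859e+00] [-0.03855045  0.20952798 -0.59562055] 0.03311565828407809
```

View pics/w7.png

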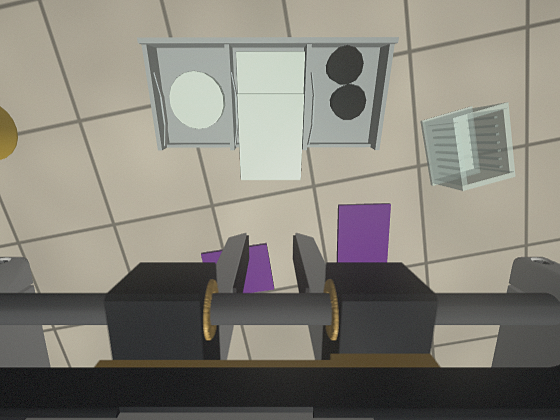

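The plate overhangs the lip, covering px (238–302, 93–180), with the mid plate behind it at rows 52–93. Next I'll measure its centre line and yaw, and the trough rim.

```bash
cat > m.py <<'E'
from h import *
def on(c,u,v,pl):
    M=c['c2w'];K=c['camera_matrix'];u=np.asarray(u,float);v=np.asarray(v,float)
    d=M[:3,:3]@np.stack([(u-K[0,2])/K[0,0],-(v-K[1,2])/K[1,1],-np.ones_like(u)]);o=M[:3,3]
    t=(pl[0]*o[0]+pl[1]*o[1]+pl[2]-o[2])/(d[2]-pl[0]*d[0]-pl[1]*d[1]);return (o[:,None]+t*d).T
def fit(Q):
    A=np.c_[Q[:,:2],np.ones(len(Q))];p=np.linalg.lstsq(A,Q[:,2],rcond=None)[0]
    k=abs(A@p-Q[:,2])<.003;return np.linalg.lstsq(A[k],Q[k,2],rcond=None)[0]
def edge(g,lines,axis,lo,hi,sgn):
    # subpixel max gradient along axis; sgn of gradient
    r=[]
    for l in lines:
        s=cv2.GaussianBlur((g[l,lo:hi] if axis==1 else g[lo:hi,l]).astype(np.float32).reshape(1,-1),(0,0),1)[0]
        d=np.gradient(s)*sgn;i=int(np.argmax(d[1:-1]))+1
        a,b,e=d[i-1:i+2];r.append(lo+i+.5*(a-e)/(a-2*b+e+1e-9))
    return np.array(r)
E
python3 - <<'E'
from m import *
c=dict(np.load('w7.npz'));P=c['P'];g=c['img'].min(2).astype(float)
pl=fit(P[100:174,246:296].reshape(-1,3));print('slope',np.hypot(*pl[:2]),np.arctan2(pl[1],pl[0]))
rows=np.arange(155,176);L=edge(g,rows,1,228,248,1);Rr=edge(g,rows,1,292,312,-1)
cols=np.arange(246,298);F=edge(g,cols,0,172,190,-1)
e1=np.array([.9816,-.191]);e2=np.array([.191,.9816])
for n,W in (('L',on(c,L,rows,pl)),('R',on(c,Rr,rows,pl)),('F',on(c,cols,F,pl))):
    W=W*1000; x,y=W[:,:2]@e1,W[:,:2]@e2
    if n=='F': a=np.polyfit(y,x,1)
    else: a=np.polyfit(x,y,1)
    print(n,'u',np.median(x).round(2),'v',np.median(y).round(2),'z',np.median(W[:,2]).round(1),'angle',a[0].round(4))
B=edge(g,cols,0,86,100,-1);W=on(c,cols,B,pl)*1000;print('back u',np.median(W[:,:2]@e1))
q=P[95:200,412:522];q=q[(q[...,2]>.047)&(q[...,2]<.063)];r=cv2.minAreaRect((q[:,:2]*1000).astype(np.float32));print('trough',r,np.median(q[:,2]))
E
```

```text
** On entry to DLASCL parameter number  4 had an illegal value
 ** On entry to DLASCL parameter number  4 had an illegal valueTraceback (most recent call last):
  File "<stdin>", line 3, in <module>
  File "m.py", line 7, in fit
    A=np.c_[Q[:,:2],np.ones(len(Q))];p=np.linalg.lstsq(A,Q[:,2],rcond=None)[0]
                                       ~~~~~~~~~~~~~~~^^^^^^^^^^^^^^^^^^^^^
    x, resids, rank, s = _umath_linalg.lstsq(a, b, rcond,
                         ~~~~~~~~~~~~~~~~~~~^^^^^^^^^^^^^
                                             signature=signature)
                                             ^^^^^^^^^^^^^^^^^^^^
    raise LinAlgError("SVD did not converge in Linear Least Squares")
numpy.linalg.LinAlgError: SVD did not converge in Linear Least Squares
```

```bash
sed -i 's/^def fit(Q):/def fit(Q):\n    Q=Q[np.isfinite(Q[:,2])]/' m.py
cat > a.py <<'E'
from m import *
import sys
c=dict(np.load('w7.npz'));P=c['P'];g=c['img'].min(2).astype(float)
pl=fit(P[100:174,246:296].reshape(-1,3));print('slope',np.hypot(*pl[:2]),np.arctan2(pl[1],pl[0]))
rows=np.arange(155,176);L=edge(g,rows,1,228,248,1);Rr=edge(g,rows,1,292,312,-1)
cols=np.arange(246,298);F=edge(g,cols,0,172,190,-1)
e1=np.array([.9816,-.191]);e2=np.array([.191,.9816])
for n,W in (('L',on(c,L,rows,pl)),('R',on(c,Rr,rows,pl)),('F',on(c,cols,F,pl))):
    W=W*1000; x,y=W[:,:2]@e1,W[:,:2]@e2
    a=np.polyfit(y,x,1) if n=='F' else np.polyfit(x,y,1)
    print(n,'u',np.median(x).round(2),'v',np.median(y).round(2),'z',np.median(W[:,2]).round(1),'angle',a[0].round(4))
B=edge(g,cols,0,86,100,-1);W=on(c,cols,B,pl)*1000;print('back u',np.median(W[:,:2]@e1))
q=P[95:200,412:522];q=q[(q[...,2]>.047)&(q[...,2]<.063)];r=cv2.minAreaRect((q[:,:2]*1000).astype(np.float32));print('trough',r,np.median(q[:,2]))
E
python3 a.py
```

```text
slope 0.17758166508118184 -0.17700833011117517
L u 502.17 v 203.27 z 45.8 angle 0.0137
R u 502.14 v 144.33 z 45.7 angle -0.1658
F u 487.59 v 172.69 z 43.2 angle 0.0164
back u 567.2171561579762
trough ((504.3563232421875, -124.79728698730469), (70.30067443847656, 52.05451583862305), 5.17513370513916) 0.05362046628863659
```

Request:
jog_arm(
  targets=[
    [7.6, [0, 0, 0], 0],
    [7.6, [0, 0, 0], 0],
    [7.6, [0, 0, 0], 0],
    [7.6, [0, 0, 0], 0],
    [7.6, [0, 0, 0], 0],
    [7.6, [0, 0, 0], 0],
  ],
)

```text
time_s: 11.95
ee_pos: [0.4822, 0.0832, 0.1447]
eef_rot: [-1.571, -0.0, -1.764]
force: [0.1, -0.4, -0.2]
grip_width: 0.0755
```

```bash
python3 - <<'E'
from h import *
c=shot('wrist');np.savez('w8.npz',**c);P=c['P']
o=ctrl.get_obs();print(o['ee_pos'],o['grip_width'])
Ti=np.linalg.inv(c['c2w']@np.linalg.inv(c['mount']));Q=((np.c_[P.reshape(-1,3),np.ones(P[...,0].size)]@Ti.T)[:,:3]*1000).reshape(P.shape)
for col in (195,200,205,210,335,340,345): print(col,[(r,*Q[r,col].round().tolist()) for r in range(226,262,2) if Q[r,col,1]<40][:7])
k=(Q[...,1]<-30)&(Q[...,1]>-130)&(Q[...,2]>12); print('knuckle y max',np.nanpercentile(Q[k][:,1],[90,98,99.5]))
E
```

```text
[0.4822155  0.0832026  0.14470171] 0.0758061648945815
195 [(236, -47.0, -14.0, 10.0), (238, -45.0, -19.0, 10.0), (240, -45.0, -22.0, 10.0), (242, -44.0, -25.0, 9.0), (244, -43.0, -29.0, 10.0), (246, -42.0, -33.0, 10.0), (248, -41.0, -36.0, 10.0)]
200 [(236, -43.0, -15.0, 10.0), (238, -43.0, -18.0, 9.0), (240, -42.0, -22.0, 10.0), (242, -41.0, -26.0, 10.0), (244, -40.0, -30.0, 10.0), (246, -39.0, -33.0, 10.0), (248, -39.0, -34.0, 9.0)]
205 [(234, -41.0, -11.0, 10.0), (236, -40.0, -14.0, 9.0), (238, -39.0, -19.0, 10.0), (240, -39.0, -21.0, 9.0), (242, -39.0, -21.0, 8.0), (246, -37.0, -28.0, 8.0), (248, -37.0, -29.0, 7.0)]
210 [(236, -38.0, -11.0, 8.0), (238, -37.0, -14.0, 8.0), (240, -37.0, -14.0, 7.0), (242, -37.0, -14.0, 5.0), (244, -37.0, -14.0, 4.0), (246, -38.0, -15.0, 3.0), (248, -37.0, -15.0, 2.0)]
335 [(234, 41.0, -10.0, 9.0), (236, 40.0, -15.0, 10.0), (238, 40.0, -17.0, 9.0), (240, 40.0, -18.0, 8.0), (242, 39.0, -22.0, 8.0), (244, 38.0, -25.0, 8.0), (246, 38.0, -25.0, 7.0)]
340 [(236, 44.0, -14.0, 10.0), (238, 42.0, -19.0, 10.0), (240, 42.0, -22.0, 10.0), (242, 41.0, -26.0, 10.0), (244, 40.0, -29.0, 10.0), (246, 40.0, -31.0, 9.0), (248, 40.0, -31.0, 8.0)]
345 [(236, 47.0, -14.0, 9.0), (238, 46.0, -18.0, 9.0), (240, 45.0, -23.0, 10.0), (242, 44.0, -26.0, 10.0), (244, 43.0, -29.0, 10.0), (246, 42.0, -32.0, 10.0), (248, 41.0, -37.0, 10.0)]
knuckle y max [-114.64660147 -109.01679327 -106.80709297]
```

Request:
jog_arm(
  targets=[
    [7.6, [0, 2, 3], 0],
    [7.6, [0, 5, 4.7], 0],
    [7.6, [0, 8, 4.7], 0],
    [7.6, [0, 10.5, 4.7], 0],
    [7.6, [0, 12.0, 4.7], 0],
    [7.6, [0, 12.27, 4.7], 0],
    [7.6, [0, 12.27, 4.7], 0],
    [7.6, [0, 12.27, 4.7], 0],
  ],
  grip_force=20,
)

```text
time_s: 12.8
ee_pos: [0.5289, 0.0742, 0.0231]
eef_rot: [-1.569, 0.0, -1.764]
force: [0.1, 0.0, 0.4]
grip_width: 0.0761
```

Request:
jog_arm(
  targets=[
    [6.6, [0, 0, 0], 0],
    [6.4, [0, 0, 0], 0],
    [6.2, [0, 0, 0], 0],
    [6.1, [0, 0, 0], 0],
  ],
  grip_force=20,
)

```text
time_s: 13.2
ee_pos: [0.5284, 0.0742, 0.0222]
eef_rot: [-1.571, 0.0, -1.764]
force: [-0.3, 0.1, -0.2]
grip_width: 0.0613
```

Request:
jog_arm(
  targets=[
    [5.8, [0, 0, 0], 0],
    [5.8, [0, 0, 0], 0],
    [5.8, [0, 0, 0], 0],
    [5.8, [0, 0, 0], 0],
  ],
  grip_force=20,
)

```text
time_s: 13.6
ee_pos: [0.5284, 0.0746, 0.0222]
eef_rot: [-1.571, 0.001, -1.764]
force: [-0.5, 5.4, 2.1]
grip_width: 0.0595
```

Request:
jog_arm(
  targets=[
    [5, [0, 0, 0], 0],
    [5, [0, 0, 0], 0],
    [5, [0, 0.03, -0.2], 0],
    [5, [0, 0.07, -0.4], 0],
    [5, [0, 0.14, -0.8], 0],
    [5, [0, 0.14, -0.8], 0],
  ],
  grip_force=20,
)

```text
time_s: 14.2
ee_pos: [0.5212, 0.076, 0.0211]
eef_rot: [-1.569, 0.001, -1.764]
force: [3.3, 3.5, 0.7]
grip_width: 0.0598
```

```bash
python3 - <<'E'
from m import *
c=shot('wrist');np.savez('w9.npz',**c);P=c['P'];o=ctrl.get_obs();print(o['ee_pos'],o['force'],o['grip_width'])
u=P@np.array([.9816,-.191,0])*1000;z=P[...,2]*1000;g=c['img'].min(2)
for col in (262,272): print(col,[(r,round(float(u[r,col])),round(float(z[r,col])),int(g[r,col])) for r in range(140,290,5) if np.isfinite(z[r,col])])
E
```

```text
[0.52117003 0.07595485 0.02105063] [3.26706587 4.19100224 1.32124775] 0.05969488724871835
262 [(140, 564, 52, 205), (145, 562, 50, 207), (150, 559, 51, 137), (155, 557, 55, 207), (160, 554, 55, 207), (165, 552, 56, 209), (170, 549, 55, 209), (175, 546, 54, 208), (180, 544, 53, 209), (185, 541, 52, 207), (190, 538, 52, 211), (195, 535, 52, 209), (200, 532, 51, 209), (205, 530, 51, 209), (210, 527, 50, 209), (215, 524, 50, 212), (220, 521, 49, 209), (225, 517, 49, 208), (230, 515, 49, 209), (235, 511, 48, 211), (240, 508, 47, 213), (245, 504, 45, 212), (250, 502, 47, 214), (255, 498, 46, 215), (260, 494, 44, 216), (265, 491, 44, 216), (270, 488, 44, 215), (275, 484, 43, 218), (280, 459, 0, 180), (285, 455, 0, 168)]
272 [(140, 564, 51, 208), (145, 562, 50, 206), (150, 559, 52, 140), (155, 557, 56, 210), (160, 554, 55, 208), (165, 552, 55, 210), (170, 549, 54, 208), (175, 547, 55, 208), (180, 544, 54, 210), (185, 541, 53, 209), (190, 538, 52, 211), (195, 536, 53, 211), (200, 532, 51, 209), (205, 530, 51, 212), (210, 527, 51, 210), (215, 523, 49, 212), (220, 521, 49, 210), (225, 518, 49, 210), (230, 514, 48, 212), (235, 511, 47, 215), (240, 508, 47, 214), (245, 504, 46, 215), (250, 501, 46, 215), (255, 498, 44, 217), (260, 495, 45, 216), (265, 491, 45, 216), (270, 488, 44, 218), (275, 484, 43, 221), (280, 459, 0, 179), (285, 454, -1, 166)]
```

The plate follows the grip. I'll pull the rest out along the slope.

Request:
jog_arm(
  targets=[
    [5, [0, 0.09, -0.5], 0],
    [5, [0, 0.18, -1.0], 0],
    [5, [0, 0.26, -1.5], 0],
    [5, [0, 0.35, -2.0], 0],
    [5, [0, 0.44, -2.5], 0],
    [5, [0, 0.44, -2.9], 0],
    [5, [0, 0.44, -3.3], 0],
    [5, [0, 0.44, -3.8], 0],
    [5, [0, 0.44, -4.4], 0],
    [5, [0, 0.44, -5.0], 0],
  ],
)

```text
time_s: 15.25
ee_pos: [0.4706, 0.0851, 0.0161]
eef_rot: [-1.572, -0.001, -1.764]
force: [0.4, 1.1, -1.9]
grip_width: 0.0595
```

Request:
jog_arm(
  targets=[
    [5, [0, -0.2, -0.8], 0],
    [5, [0, -1, -1.6], 0],
    [5, [0, -3, -2], 0],
    [5, [0, -6, -2], 0],
    [5, [0, -9, -2], 0],
    [5, [0, -9, -2], 0],
    [5, [0, -9, -2], 0],
  ],
)

```text
time_s: 15.95
ee_pos: [0.4515, 0.0892, 0.1066]
eef_rot: [-1.57, 0.0, -1.764]
force: [-0.9, 0.4, -0.4]
grip_width: 0.0598
```

```bash
python3 - <<'E'
from m import *
c=shot('wrist');np.savez('w10.npz',**c);P=c['P'];o=ctrl.get_obs();print(o['ee_pos'],o['force'],o['grip_width'])
Ti=np.linalg.inv(c['c2w']@np.linalg.inv(c['mount']));Q=((np.c_[P.reshape(-1,3),np.ones(P[...,0].size)]@Ti.T)[:,:3]*1000).reshape(P.shape)
for col in (256,270,286): print(col,[(r,*Q[r,col].round(1).tolist()) for r in range(140,300,8)])
save(c,'w10.png')
E
```

```text
[0.45118787 0.0891362  0.10585738] [ 0.29830008 -0.8011835  -1.0790275 ] 0.059964978743705655
256 [(140, -14.0, 107.6, 68.2), (148, -14.0, 106.9, 60.6), (156, -7.1, -33.7, 59.4), (164, -7.1, -34.1, 55.3), (172, -7.3, -32.3, 51.0), (180, -7.3, -32.7, 46.8), (188, -7.4, -32.1, 42.4), (196, -7.5, -31.0, 37.9), (204, -7.6, -29.7, 33.2), (212, -7.7, -28.9, 28.4), (220, -7.8, -28.0, 23.6), (228, -7.8, -28.0, 18.8), (236, -7.9, -27.3, 13.8), (244, -8.0, -26.4, 8.6), (252, -8.2, -24.8, 3.1), (260, -8.3, -24.1, -2.3), (268, -8.4, -22.3, -8.3), (276, -8.5, -22.2, -13.6), (284, -15.7, 107.3, -86.3), (292, -15.8, 106.7, -95.8)]
270 [(140, -0.2, 108.4, 68.3), (148, -0.2, 108.3, 60.5), (156, 0.1, -35.2, 59.5), (164, 0.1, -33.6, 55.3), (172, 0.1, -33.8, 51.1), (180, 0.1, -32.4, 46.8), (188, 0.1, -30.4, 42.2), (196, nan, nan, nan), (204, 0.1, -29.9, 33.2), (212, 0.1, -29.1, 28.5), (220, 0.1, -28.7, 23.7), (228, 0.1, -26.5, 18.4), (236, 0.1, -25.2, 13.1), (244, 0.1, -25.5, 8.3), (252, 0.1, -23.6, 2.6), (260, 0.1, -23.6, -2.5), (268, 0.1, -20.9, -8.9), (276, 0.1, -21.5, -13.9), (284, -0.3, 107.1, -86.3), (292, -0.3, 107.0, -95.9)]
286 [(140, 15.5, 107.4, 68.2), (148, 15.7, 108.7, 60.5), (156, 8.3, -35.1, 59.5), (164, 8.5, -34.0, 55.3), (172, 8.5, -33.2, 51.1), (180, 8.7, -31.8, 46.7), (188, 8.7, -31.3, 42.3), (196, 8.9, -30.2, 37.7), (204, 8.9, -29.8, 33.2), (212, 9.0, -29.0, 28.4), (220, 9.2, -27.6, 23.5), (228, 9.3, -26.7, 18.5), (236, 9.3, -27.2, 13.8), (244, 9.4, -25.8, 8.4), (252, 9.6, -23.7, 2.7), (260, 9.6, -24.5, -2.1), (268, 9.8, -23.1, -7.9), (276, 9.9, -21.6, -13.9), (284, 17.4, 107.8, -86.6), (292, 17.6, 107.7, -96.3)]
```

View pics/w10.png

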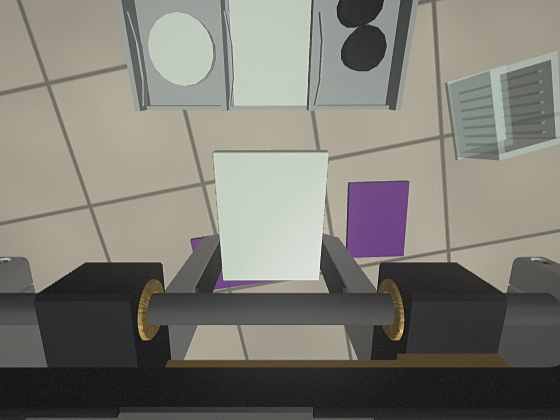

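The plate is held about 17 mm from its front edge, still tilted 10° with the rear high, and the plate below is in place. I'll carry it to a hover in front of the trough, at trough yaw, and re-measure.

Request:
jog_arm(
  targets=[
    [5, [2, -1, -0.5], -0.04],
    [5, [5, -2, -1.2], -0.08],
    [5, [8, -3, -1.8], -0.12],
    [5, [11, -3, -2.5], -0.16],
    [5, [14, -3, -3], -0.2],
    [5, [17, -3, -3.6], -0.24],
    [5, [20, -3, -4.2], -0.281],
    [5, [23, -3, -4.8], -0.281],
    [5, [24.1, -3, -5.1], -0.281],
    [5, [24.1, -3, -5.1], -0.281],
  ],
)

```text
time_s: 17.0
ee_pos: [0.3544, -0.1382, 0.1353]
eef_rot: [-1.573, 0.001, -1.485]
force: [0.4, 0.1, -1.7]
grip_width: 0.0599
```

Request:
jog_arm(
  targets=[
    [5, [0, 0, 0], 0],
    [5, [0, 0, 0], 0],
  ],
)

```text
time_s: 17.2
ee_pos: [0.3555, -0.1369, 0.1359]
eef_rot: [-1.571, 0.001, -1.482]
force: [-0.1, -0.2, -0.5]
grip_width: 0.0597
```

```bash
python3 - <<'E'
from m import *
c=shot('wrist');np.savez('w11.npz',**c);P=c['P'];o=ctrl.get_obs();print(o['ee_pos'],o['eef_rot'],o['force'],o['grip_width'])
Ti=np.linalg.inv(c['c2w']@np.linalg.inv(c['mount']));Q=((np.c_[P.reshape(-1,3),np.ones(P[...,0].size)]@Ti.T)[:,:3]*1000).reshape(P.shape)
k=(P[...,2]>.048)&(P[...,2]<.06)&(Q[...,2]>85)&(Q[...,2]<215)&(abs(Q[...,0])<70)
r=cv2.minAreaRect(Q[k][:,[0,2]].astype(np.float32));print('trough tool x,z',r,k.sum(),np.median(P[k][:,2]))
v,u=np.nonzero(k);print('px',u.min(),u.max(),v.min(),v.max())
k=(Q[...,1]<-15)&(Q[...,1]>-45)&(Q[...,2]>-30)&(Q[...,2]<75)&(abs(Q[...,0])<40)
g=c['img'].min(2); k&=(g>170)
r=cv2.minAreaRect(Q[k][:,[0,2]].astype(np.float32));print('plate',r); q=Q[k];print(np.polyfit(q[:,2],q[:,1],1))
E
```

```text
[ 0.35556938 -0.13686778  0.13594988] [-1.57131085e+00  3.82282773e-04 -1.48192806e+00] [-0.00607744  0.06240284 -1.19229048] 0.05926372234405134
trough tool x,z ((1.227224349975586, 147.0401611328125), (50.056400299072266, 65.96510314941406), 0.0125268017873168) 1562 0.05418030283768338
px 241 302 0 86
plate ((0.2958488464355469, 22.109323501586914), (59.6324577331543, 77.66544342041016), 0.14970402419567108)
[ -0.17473609 -24.00737337]
```

Request:
jog_arm(
  targets=[
    [5, [0.09, 0, 3], 0],
    [5, [0.09, 0, 6], 0],
    [5, [0.09, 0, 9], 0],
    [5, [0.09, 0, 11.5], 0],
    [5, [0.09, 0, 12.6], 0],
    [5, [0.09, 2, 12.6], 0],
    [5, [0.09, 5, 12.6], 0],
    [5, [0.09, 7.5, 12.6], 0],
    [5, [0.09, 8.8, 12.6], 0],
    [5, [0.09, 9.0, 12.6], 0],
  ],
)

```text
time_s: 18.25
ee_pos: [0.4802, -0.127, 0.0452]
eef_rot: [-1.573, 0.001, -1.483]
force: [0.6, -0.1, 0.0]
grip_width: 0.0595
```

Request:
jog_arm(
  targets=[
    [5, [0, 0, 0], 0],
    [5, [0, 0, 0], 0],
  ],
)

```text
time_s: 18.45
ee_pos: [0.4817, -0.1276, 0.0474]
eef_rot: [-1.569, -0.001, -1.483]
force: [0.4, 0.3, -1.6]
grip_width: 0.0597
```

```bash
python3 - <<'E'
from m import *
c=shot('wrist');np.savez('w12.npz',**c);save(c,'w12.png');P=c['P'];o=ctrl.get_obs();print(o['ee_pos'],o['eef_rot'],o['force'])
Ti=np.linalg.inv(c['c2w']@np.linalg.inv(c['mount']));Q=((np.c_[P.reshape(-1,3),np.ones(P[...,0].size)]@Ti.T)[:,:3]*1000).reshape(P.shape)
g=c['img'].min(2);k=(Q[...,1]<-15)&(Q[...,1]>-45)&(Q[...,2]>-30)&(Q[...,2]<75)&(abs(Q[...,0])<40)&(g>170)
print('plate',cv2.minAreaRect(Q[k][:,[0,2]].astype(np.float32)),np.polyfit(Q[k][:,2],Q[k][:,1],1))
d=np.array([504.45-o['ee_pos'][0]*1e3,-124.8-o['ee_pos'][1]*1e3]);y=o['eef_rot'][2]
print('trough from tool x,z',d@[np.cos(y),np.sin(y)],d@[-np.sin(y),np.cos(y)])
E
```

```text
[ 0.48160688 -0.12760403  0.04738163] [-1.56914410e+00 -7.48344072e-04 -1.48296023e+00] [ 1.19933163  0.72561773 -0.40642981]
plate ((0.2973823547363281, 22.027334213256836), (59.60171127319336, 77.76388549804688), 0.0677337571978569) [ -0.17475847 -23.97395879]
trough from tool x,z -0.7893500230990003 23.001031007130027
```

View pics/w12.png

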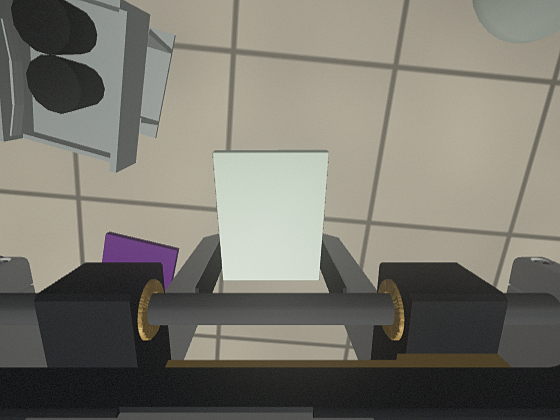

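The plate is over the trough and hides it. Its far edge is at row 150 and its near edge at row 279. I'll let it settle before correcting.

Request:
jog_arm(
  targets=[
    [5, [0, 0, 0], 0],
    [5, [0, 0, 0], 0],
    [5, [0, 0, 0], 0],
    [5, [0, 0, 0], 0],
  ],
)

```text
time_s: 18.9
ee_pos: [0.4811, -0.1274, 0.0464]
eef_rot: [-1.571, -0.0, -1.483]
force: [0.2, -0.3, -0.5]
grip_width: 0.0598
```

Request:
jog_arm(
  targets=[
    [5, [0, 0.1, 0], 0],
    [5, [0, 0.2, 0], 0],
    [5, [0, 0.3, 0], 0],
    [5, [0, 0.4, 0], 0],
    [5, [0, 0.4, 0], 0],
    [5, [0, 0.4, 0], 0],
  ],
)

```text
time_s: 19.5
ee_pos: [0.481, -0.1274, 0.0422]
eef_rot: [-1.571, 0.0, -1.483]
force: [0.2, -0.2, -0.2]
grip_width: 0.0596
```

```bash
cat > chk.py <<'E'
from m import *
o=ctrl.get_obs();print(o['ee_pos'].round(4),o['eef_rot'].round(3),o['force'].round(1))
c=shot('wrist');P=c['P']
Ti=np.linalg.inv(c['c2w']@np.linalg.inv(c['mount']));Q=((np.c_[P.reshape(-1,3),np.ones(P[...,0].size)]@Ti.T)[:,:3]*1000).reshape(P.shape)
g=c['img'].min(2);k=(Q[...,1]<-5)&(Q[...,1]>-45)&(Q[...,2]>-30)&(Q[...,2]<75)&(abs(Q[...,0])<40)&(g>170)
r=cv2.minAreaRect(Q[k][:,[0,2]].astype(np.float32));print('plate',r,np.polyfit(Q[k][:,2],Q[k][:,1],1))
d=np.array([504.45-o['ee_pos'][0]*1e3,-124.8-o['ee_pos'][1]*1e3]);y=o['eef_rot'][2]
print('trough from tool x,z',d@[np.cos(y),np.sin(y)],d@[-np.sin(y),np.cos(y)])
E
python3 chk.py
```

```text
[ 0.481  -0.1274  0.0422] [-1.571  0.    -1.483] [ 0.2 -0.2 -0.2]
plate ((0.33853912353515625, 22.007476806640625), (59.70431900024414, 77.81048583984375), 0.06677588820457458) [ -0.17480882 -23.9682401 ]
trough from tool x,z -0.5571580858262193 23.55479218554018
```

Request:
jog_arm(
  targets=[
    [5, [-0.04, 0, 0.03], 0],
    [5, [-0.08, 0.1, 0.05], 0],
    [5, [-0.08, 0.2, 0.05], 0],
    [5, [-0.08, 0.2, 0.05], 0],
    [5, [-0.08, 0.2, 0.05], 0],
  ],
)

```text
time_s: 20.05
ee_pos: [0.4814, -0.1266, 0.0402]
eef_rot: [-1.571, 0.0, -1.483]
force: [-0.4, -0.1, -0.7]
grip_width: 0.0598
```

Request:
jog_arm(
  targets=[
    [5, [0, 0.05, 0], 0],
    [5, [0, 0.05, 0], 0],
  ],
)

```text
time_s: 20.25
ee_pos: [0.4814, -0.1266, 0.0397]
eef_rot: [-1.571, 0.0, -1.483]
force: [-0.0, 0.9, -0.7]
grip_width: 0.0598
```

Request:
jog_arm(
  targets=[
    [5, [0, 0.05, 0], 0],
    [5, [0, 0.05, 0], 0],
  ],
)

```text
time_s: 20.45
ee_pos: [0.4815, -0.1266, 0.0392]
eef_rot: [-1.571, 0.0, -1.483]
force: [-0.7, 0.0, -1.6]
grip_width: 0.0599
```

Contact is expected about here, so I'll drop the grip force and go down slowly.

Request:
jog_arm(
  targets=[
    [5, [0, 0.04, 0], 0],
    [5, [0, 0.04, 0], 0],
  ],
  grip_force=12,
)

```text
time_s: 20.65
ee_pos: [0.4814, -0.1266, 0.0388]
eef_rot: [-1.571, 0.0, -1.483]
force: [-0.6, -0.2, -0.3]
grip_width: 0.0598
```

Request:
jog_arm(
  targets=[
    [5, [0, 0.04, 0], 0],
    [5, [0, 0.04, 0], 0],
  ],
)

```text
time_s: 20.85
ee_pos: [0.4815, -0.1266, 0.0385]
eef_rot: [-1.571, -0.0, -1.483]
force: [-0.5, -0.7, 0.1]
grip_width: 0.0598
```

Request:
jog_arm(
  targets=[
    [5, [0, 0.04, 0], 0],
    [5, [0, 0.04, 0], 0],
  ],
)

```text
time_s: 21.05
ee_pos: [0.4816, -0.1266, 0.0382]
eef_rot: [-1.571, -0.0, -1.483]
force: [-0.9, 0.0, 2.6]
grip_width: 0.0598
```

```bash
python3 chk.py
```

```text
[ 0.4816 -0.1266  0.0382] [-1.571 -0.    -1.483] [-0.9  0.   2.6]
plate ((0.3408184051513672, 21.570236206054688), (59.71597671508789, 78.57825469970703), 0.023865241557359695) [ -0.1587654  -24.04286974]
trough from tool x,z 0.2144320605295651 22.938588647770732
```

Request:
jog_arm(
  targets=[
    [5, [0, 0.04, 0], 0],
    [5, [0, 0.08, 0], 0],
    [5, [0, 0.08, 0], 0],
  ],
  grip_force=7,
)

```text
time_s: 21.4
ee_pos: [0.4815, -0.1266, 0.0372]
eef_rot: [-1.571, 0.0, -1.483]
force: [-0.2, -0.1, 0.0]
grip_width: 0.0597
```

```bash
python3 chk.py
```

```text
[ 0.4815 -0.1266  0.0372] [-1.571  0.    -1.483] [-0.2 -0.1  0. ]
plate ((0.35640716552734375, 22.34163475036621), (59.52766036987305, 78.8029556274414), 0.0037864050827920437) [ -0.09094652 -24.20968734]
trough from tool x,z 0.25276227211374036 23.064042667373396
```

Request:
jog_arm(
  targets=[
    [5, [0, 0.03, 0], 0],
    [5, [0, 0.06, 0], 0],
    [5, [0, 0.06, 0], 0],
  ],
  grip_force=6,
)

```text
time_s: 21.75
ee_pos: [0.4814, -0.1266, 0.0366]
eef_rot: [-1.571, 0.0, -1.483]
force: [0.6, 0.1, -0.1]
grip_width: 0.0599
```

```bash
python3 chk.py
```

```text
[ 0.4814 -0.1266  0.0366] [-1.571  0.    -1.483] [ 0.6  0.1 -0.1]
plate ((0.3593120574951172, 22.50749397277832), (79.3423843383789, 59.763771057128906), 89.99849700927734) [ -0.04718084 -24.27278096]
trough from tool x,z 0.2582434569518324 23.096634672544297
```

Request:
jog_arm(
  targets=[
    [5, [0, 0.03, 0], 0],
    [5, [0, 0.06, 0], 0],
    [5, [0, 0.06, 0], 0],
  ],
  grip_force=6,
)

```text
time_s: 22.1
ee_pos: [0.4815, -0.1266, 0.036]
eef_rot: [-1.571, 0.0, -1.483]
force: [0.5, -0.1, -0.4]
grip_width: 0.0597
```

```bash
python3 chk.py
```

```text
[ 0.4815 -0.1266  0.036 ] [-1.571  0.    -1.483] [ 0.5 -0.1 -0.4]
plate ((0.3622550964355469, 22.959646224975586), (79.1616439819336, 59.61640930175781), 89.76644897460938) [-5.46695246e-03 -2.43305658e+01]
trough from tool x,z 0.23099378221751654 23.064361482670805
```

The plate is flat to 0.005 rad and centred within 0.2 mm, by estimate. Releasing gently.

Request:
jog_arm(
  targets=[
    [6.05, [0, 0, 0], 0],
    [6.1, [0, 0, 0], 0],
    [6.2, [0, 0, 0], 0],
    [6.4, [0, 0, 0], 0],
    [7.0, [0, 0, 0], 0],
    [7.6, [0, 0, 0], 0],
    [7.6, [0, 0, 0], 0],
    [7.6, [0, 0, 0], 0],
  ],
)

```text
time_s: 22.95
ee_pos: [0.4815, -0.1266, 0.0361]
eef_rot: [-1.571, -0.0, -1.483]
force: [0.1, 0.3, -1.0]
grip_width: 0.0758
```

Request:
jog_arm(
  targets=[
    [7.6, [0, -1, 0], 0],
    [7.6, [0, -3, 0], 0],
    [7.6, [0, -6, -1], 0],
    [7.6, [0, -10, -4], 0],
    [7.6, [0, -12, -8], 0],
    [7.6, [0, -12, -10], 0],
    [7.6, [0, -12, -10], 0],
    [7.6, [0, -12, -10], 0],
    [7.6, [0, -12, -10], 0],
    [7.6, [0, -12, -10], 0],
  ],
)

```text
time_s: 23.95
ee_pos: [0.3823, -0.1352, 0.1558]
eef_rot: [-1.572, 0.0, -1.483]
force: [-0.4, -0.0, 0.4]
grip_width: 0.0758
```

```bash
python3 - <<'E'
from m import *
o=ctrl.get_obs();print(o['ee_pos'],o['eef_rot'],o['force'])
c=shot('wrist');np.savez('wf.npz',**c);save(c,'wf.png');P=c['P'];g=c['img'].min(2)
k=(P[...,2]>.055)&(P[...,2]<.07)&(abs(P[...,0]-.5045)<.06)&(abs(P[...,1]+.125)<.05)&(g>150)
q=P[k]*1000;print('plate',cv2.minAreaRect(q[:,:2].astype(np.float32)),np.linalg.lstsq(np.c_[q[:,:2],np.ones(len(q))],q[:,2],rcond=None)[0],np.median(q[:,2]))
k=(P[...,2]>.012)&(P[...,2]<.05)&(abs(P[...,0]-.5045)<.06)&(abs(P[...,1]+.125)<.05)
q=P[k]*1000;print('below',len(q),q.min(0) if len(q) else '',q.max(0) if len(q) else '')
E
```

```text
[ 0.38232137 -0.13522159  0.15575   ] [-1.57150839e+00  4.41490840e-04 -1.48253077e+00] [-0.4282341  -0.0399517   0.43122046]
plate ((504.59832763671875, -124.94404602050781), (78.84549713134766, 59.79301834106445), 5.154751777648926) [3.59057829e-04 1.15632790e-03 6.03593971e+01] 60.39772101664775
below 0
```

View pics/wf.png

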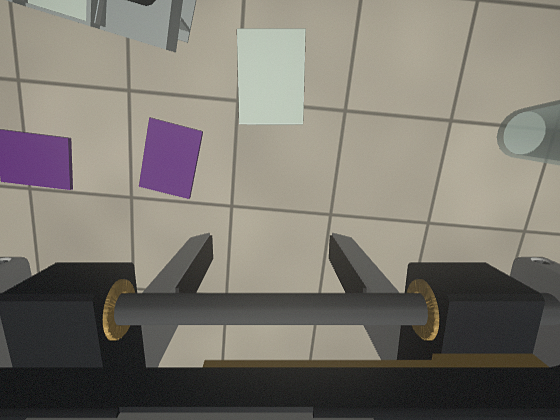

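The plate, at px (237–305, 29–124), lies level over the trough at (504.6, −124.9) mm and yaw 5.15°. As a last check I'll compare the fixed cameras with the start for the trough, the bin and the bystanders.

```bash
python3 - <<'E'
from m import *
c=shot('scene');c0=dict(np.load('scene0.npz'))
for n,d in (('before',c0),('after',c)):
    P=d['P'];k=(P[...,2]>.012)&(P[...,2]<.05)&(abs(P[...,0]-.5045)<.055)&(abs(P[...,1]+.125)<.05)
    q=P[k]*1000;print(n,'trough sides',k.sum(),np.percentile(q,[1,50,99],axis=0).round(1).tolist())
t=shot('top');t0=dict(np.load('top0.npz'))
for n,a,b in (('scene',c,c0),('top',t,t0)):
    m=(abs(a['img'].astype(int)-b['img']).max(2)>40).astype(np.uint8)
    N,l,s,ce=cv2.connectedComponentsWithStats(cv2.morphologyEx(m,cv2.MORPH_OPEN,np.ones((2,2))))
    print(n,[(x.tolist()) for x in s[1:] if x[4]>8])
E
```

```text
before trough sides 555 [[469.4, -149.4, 12.4], [506.5, -120.0, 32.9], [540.5, -96.6, 49.7]]
after trough sides 316 [[467.3, -144.8, 12.8], [524.0, -102.6, 30.4], [541.2, -96.7, 48.6]]
scene [[269, 0, 7, 9, 41], [264, 0, 89, 114, 4678], [377, 0, 58, 99, 2731], [440, 0, 6, 2, 12], [447, 0, 6, 4, 15], [456, 0, 7, 5, 35], [466, 0, 94, 130, 7677], [461, 32, 5, 4, 13], [395, 104, 3, 4, 9], [250, 153, 29, 18, 283], [273, 211, 28, 10, 56]]
top [[302, 249, 99, 111, 7413], [431, 332, 129, 88, 5684], [224, 360, 76, 60, 2673], [345, 360, 6, 6, 17], [341, 363, 7, 8, 19], [330, 367, 4, 6, 14], [379, 366, 30, 54, 838], [199, 406, 33, 14, 316]]
```

```bash
python3 -c "
from h import *
print(ctrl.get_obs()['time_s'],ctrl.hand_in())"
```

```text
the job is handed in; nothing more can be done
24.1 None
```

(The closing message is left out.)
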